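Move a finished measuring cell from the vise into the V-block and hold it down

ROBOT

A 6-joint arm with a two-finger parallel gripper is mounted at the origin on the work surface. World frame = base frame: x ahead of the robot, y to its left, z up, the work surface at z = 0. Lengths are in mm, angles in rad, forces in N, time in s.
With the tool pointing down it reaches from about 300 to 950 mm from the base axis. Payload 3.1 kg.
Tool frame: the origin (TCP) lies on the front face of the gripper's body, between the roots of the fingers; the fingertips stand 73 mm ahead of it and the grasp point (between the pads) lies 54 mm ahead of it; z points along the fingers, y is the line along which they close (so a half turn about z gives the same grasp; the last joint's range is limited). The gripper opens to 85 mm and grips with 20 to 120 N. Pads are 22 mm wide; open, the fingers measure 114 mm over their backs; the gripper's body (76 mm by 85 mm) begins 54 mm behind the grasp point. The pads swing forward as they close: fully open they stand 13 mm farther back than shut.
Start: joints at [-1.337, 0.308, 1.634, -0, 1.2, -0.07], TCP at [186.941, -596.394, 303.872] pointing down, gripper open.
Joint ranges: [-3.06, 3.06], [-0.79, 1.96], [0.05, 2.63], [-1.19, 4.34], [0.05, 2.64], [-2.94, 2.94]. Speed limits (rad/s): [2.79, 2.79, 3.14, 3.14, 3.14, 3.14].

INTERFACE

Orientations are given as a unit quaternion [x, y, z, w].
In Python, from plant import r gives the robot as it stands.
- The arm moves only by the tool arm_command, never from a script. Its argument "increments" is a list of rows, each a list of 5 numbers: the shift along the tool's x, y, z in m, then the turn about the tool's z in rad, then the closure, from -1 (fully open) to 1 (shut). In form: [[tx, ty, tz, twist, claw], ...]. A call has 1 to 12 rows; each row shifts and turns the commanded pose from where the row before left it, along the tool's axes as they then stand; what a row does not reach is not made up. A row lasts 1/8 s, in which the tool goes at most 62.5 mm and 10.7 degrees, less where a joint would pass 70% of its speed; a pose out of reach is approached as far as the arm can. A call is refused whole if a number of a shift passes 0.0625 or a number of a turn 0.188, either way. A call with a gripper value outside its range is refused whole. The fingers move at their own pace and stop on an object; "grip_force" is the grip in N (left out, the last holds). Time passes only in rows, so rows that do not move let the fingers close. It gives the time, the measured TCP pose, the force, the opening and the grip force at its end, in the units of the state.
- r.get_state(): the state, without advancing time (a new reading comes with each control period).
- r.get_image(name): name is "scene" or "top" or "wrist"; returns the picture (384x512x3 uint8, blue, green, red); there is no depth.
- r.camera_model(name): a dict with "camera_matrix" (3x3 intrinsics, pixels), "xyz" and "rotation" of the camera in the world. Camera axes: x right, y down, z forward; pixel columns grow to the right and rows downward; lengths in mm; the calibration is good to about 2 mm. A picture is of the moment at which its call begins: read the wrist's pose just before it. camera_model takes no time and is no camera call; for the wrist camera it gives the pose at the moment of the call.
- r.close_job(): hands the job in; it is judged then, once.
The state is a dict: "time": time; "joint_positions": joint angles; "qd": joint speeds; "joint_torque": joint torques, N m; "eef_pos": TCP position; "tcp_rot": TCP orientation; "contact_force": force on the tool from outside, world axes, zero at the start; "ft_torque": the same for the moment, N m; "width": finger opening in mm; "grip_force": force on a finger pad.
Only numpy, scipy, OpenCV 4.12 (cv2) and the standard library are available. Lean on these libraries where they do the work, as an engineer would, in place of code of your own. Each camera call takes 0.05 s, during which the arm holds its last target. There are 200 camera calls.

TASK

The short steel measuring cell is finished and lies in the small vise, whose locking screw is already slackened: draw the vise's sliding jaw fully back to its stop, then lift the cell out and carry it to the V-block on the optical bench. Seat it in the middle of the V's length and finish while still holding it there, pressed down firmly, without ramming, onto both flanks of the V, so that I can put the clamp over it; leave the things standing around alone.

Things in the scene. Friction and masses are not known exactly. Their poses are not given: they have to be found in the camera images.
- cell: Short measuring cell lying level in the vise: steel barrel 34 mm diameter, 42 mm long, with a knurled ring 30 mm diameter by 8 mm at each end around a recessed window; 58 mm over all, ends alike, 0.14 to 0.28 kg. Origin: its centre; its y is the cylinder axis (x, z turn as it rolls). Can be taken from above by its two ends: they stand 9 mm proud of the vise, 11 mm of the V-block, each side.
- vise: Small steel toolmaker's vise, screwed down; origin at centre of underside, x along it. Body 150 by 38 mm, flat bed 26 mm above the work surface, low lug (height 14) at x 75 to 115. Fixed jaw, 40 mm wide, at x 40 to 70, top 60 mm above the work surface. The cell lies on the bed along y against the fixed jaw, axis near x = 22.7 mm, 43 mm above the work surface (top 60).
- jaw (a joint): Travel of the vise's sliding jaw in metres: 0 closed on the cell, 0.032 fully back against its stop. It slides along the vise's -x, away from the fixed jaw, against about 2.5 N of friction, and stays where it is left.
- jaw_grip (a point): Point on top of the sliding jaw to pinch it across its sides; moves with it; axes as the vise. The jaw is a steel block 40 mm wide (y), 40 mm long (x -18 to +22 of this point), 34 mm high, top 60 mm above the work surface. A horizontal V groove in its face, 10 mm deep, 20 wide, overlaps the cell by about 3 mm: it comes straight up only with the jaw back.
- bench: Optical bench, screwed down: aluminium plate 300 mm long (y), 70 wide (x), 12 thick, origin at centre of underside. A steel V-block stands on its middle. At each end a head 54 mm wide, 74 mm tall, 108 to 148 mm off the middle, with a nozzle reaching in to 98 mm off the middle at the V's height; an eyepiece sticks out 16 mm beyond one head.
- v_seat (a point): Centre of the cell when seated: 50 mm above the work surface over the V-block's middle; y runs along the V, x across, z up. Steel V-block 36 mm long (y), 50 wide (x), top 46 mm above the work surface; 90 degree V, 40 mm wide at the top, vertex 24 mm below this point, open at both ends. The cell touches each flank 12 mm beside and 12 mm below this point.
- v_near: Half of the V-block, with the flank at -x of the V (bench frame). Its origin is under the V at the plate's top, 38 mm below v_seat. Fixed and rigid.
- v_far: The other half of the V-block, with the flank at +x of the V. Same origin. Fixed and rigid.
- stirrup: Clamp stirrup of the V-block, lying flat: a square steel bow of about 86 by 65 mm, 12 mm thick, with a knurled screw. Leave alone.
- long_cell: A longer cell of the same kind, 34 mm diameter, 108 mm long, standing upright on the work surface; origin at its centre. Leave alone.
- beaker: Glass beaker, 68 mm across, 90 mm tall, origin at its underside. Leave alone.
- sample_bottle: Brown bottle with black cap, 66 mm across, 190 mm tall, origin at its underside. Leave alone.
Mind the look-alikes: they are no part of the job. Leave any pink look-alike of the cell alone.

How it is judged:
By the outcome, as a careful person would: the job done as asked, in the order asked, and still so for the second after the job is handed in, while the arm keeps its last pose, push and grip.
It also fails if it takes over 61 s, if anything falls off the work surface, if the arm or the gripper's body presses on something with over 40 N, if the wrist force passes 120 N, or if a joint passes its speed limit or range.

## Working session

There is one attempt and no reset: what is moved stays moved. The work goes in short steps, Python scripts to look and compute and a tool call to move; the robot and the scene stay as the last step left them, time stands still between calls to the robot, and variables do not carry over. Pictures are saved under pics/ and viewed, at most 10 in all, crops included, and the job is handed in when it is done.

Besides the shell and the picture viewer there is one more tool, called after ">>>" as name([rows], argument=value, ...), one row to a line, values as JSON. arm_command: Moves the arm, as the interface text tells. Its arguments: {"type":"object","properties":{"increments":{"type":"array"},"grip_force":{"type":"number"}},"required":["increments"]}

```bash
mkdir -p pics; python3 - <<'E'
from plant import r
import cv2
s=r.get_state();print({k:s[k] for k in('time','eef_pos','tcp_rot','width','contact_force','grip_force')})
for n in('top','scene'):
    cv2.imwrite(f'pics/{n}0.png',r.get_image(n)); print(n,r.camera_model(n))
cv2.imwrite('pics/t0.png',cv2.resize(cv2.imread('pics/top0.png'),(800,600),interpolation=cv2.INTER_CUBIC))
E
```

```text
{'time': 0.0, 'eef_pos': array([ 186.79157262, -595.72857605,  302.63939745]), 'tcp_rot': array([ 9.88486192e-01,  1.51306554e-01, -8.87984989e-05, -1.16913992e-03]), 'width': 85.39382176962606, 'contact_force': array([-0.72773947,  1.00168391, -0.20214457]), 'grip_force': 0.0}
top {'camera_matrix': array([[471.48587836,   0.        , 251.62438149],
       [  0.        , 471.48587836, 196.12353298],
       [  0.        ,   0.        ,   1.        ]]), 'xyz': array([ 557.17164723,  -98.62970328, 1281.10479641]), 'rotation': array([-0.69950199,  0.7142268 , -0.01806357,  0.01583516])}
scene {'camera_matrix': array([[418.15066849,   0.        , 250.55492977],
       [  0.        , 418.15066849, 185.59895959],
       [  0.        ,   0.        ,   1.        ]]), 'xyz': array([1483.5491535 , -151.29838261,  966.38470546]), 'rotation': array([ 0.67415666,  0.64056783, -0.26064602, -0.25932473])}
```

View pics/t0.png

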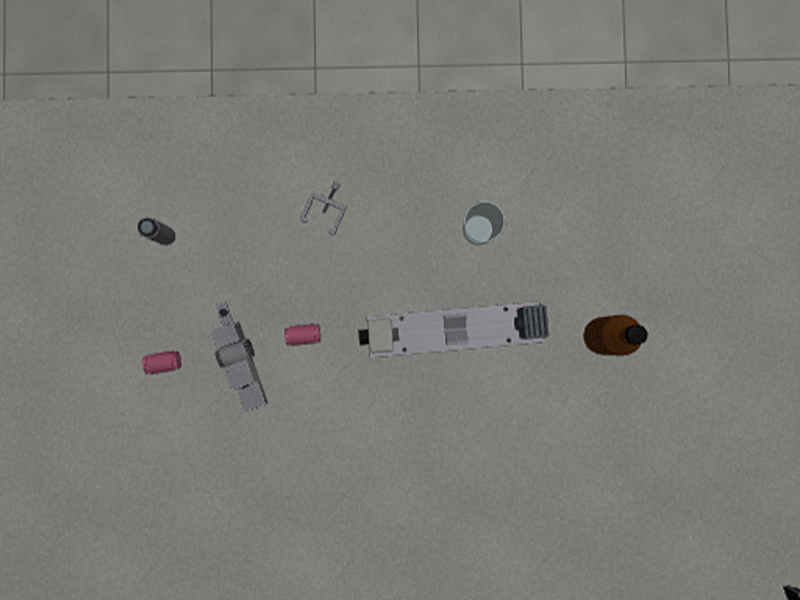

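View pics/scene0.png

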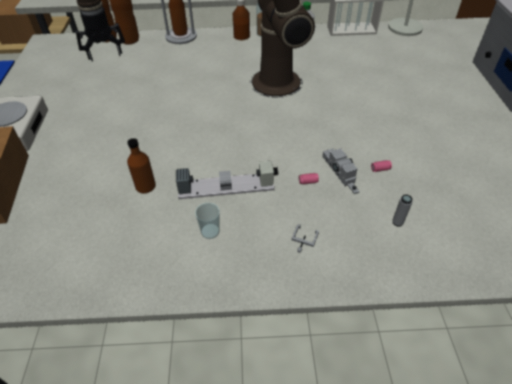

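The top view (800x600) shows four things that could be the cell:
- the grey cell in the vise at (235,354), which I choose
- a pink look-alike at (162,362)
- a pink look-alike at (302,335)
- the long cell standing at (155,230)

The bench runs from (362,335) to (548,322), with the V-block near (456,330). I'll check the choice in a close crop.

```bash
cat > h.py <<'E'
import numpy as np,cv2
from scipy.spatial.transform import Rotation as R
def ray(cm,uv,z):
    K=np.array(cm['camera_matrix']);M=R.from_quat(cm['rotation']).as_matrix()
    d=M@np.linalg.solve(K,[uv[0],uv[1],1.]);c=np.array(cm['xyz']);return c+d*(z-c[2])/d[2]
def proj(cm,p):
    K=np.array(cm['camera_matrix']);M=R.from_quat(cm['rotation']).as_matrix()
    q=K@(M.T@(np.array(p)-cm['xyz']));return q[:2]/q[2]
E
python3 - <<'E'
from h import *
from plant import r
cm=r.camera_model('top');k=.64
for n,u,v,z in[('cell',235,354,60),('lug end',222,305,14),('vise rear',254,410,26),('V mid',456,330,46),('head L',380,336,86),('head R',533,322,86),('bottle',636,334,190),('longcell',148,227,108),('beaker',479,230,0),('plate c1',369,356,12),('c2',368,317,12),('c3',548,343,12),('c4',546,304,12)]:
    print(n,ray(cm,(u*k,v*k),z).round(0))
im=cv2.imread('pics/top0.png')
a=cv2.resize(im[185:270,110:195],(400,400),interpolation=cv2.INTER_CUBIC)
b=cv2.resize(im[170:255,250:335],(400,400),interpolation=cv2.INTER_CUBIC)
cv2.imwrite('pics/c1.png',np.hstack([a,b]))
E
```

```text
cell [542. 160.  60.]
lug end [627. 191.  14.]
vise rear [447. 136.  26.]
V mid [ 575. -208.   46.]
head L [567. -81.  86.]
head R [ 584. -329.   86.]
bottle [ 561. -461.  190.]
longcell [749. 287. 108.]
beaker [ 749. -256.    0.]
plate c1 [534. -60.  12.]
c2 [601. -60.  12.]
c3 [ 549. -368.   12.]
c4 [ 617. -367.   12.]
```

View pics/c1.png

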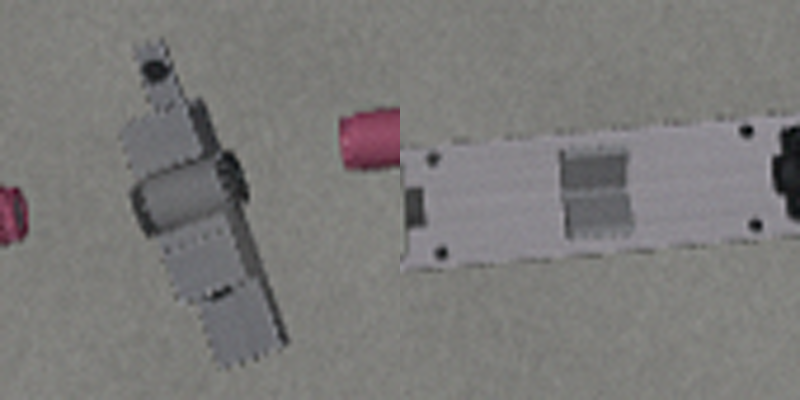

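The crop confirms the grey cell in the vise at crop (185,192), with the sliding jaw at (205,265), the fixed jaw at (160,145) and the V-block at (597,195). Next I move above the vise for a wrist view.

```bash
cat >> h.py <<'E'
def tool(s):
    M=R.from_quat(s['tcp_rot']).as_matrix();return np.array(s['eef_pos']),M
def delta(s,target):
    p,M=tool(s);return (M.T@(np.array(target)-p)).round(1)
E
python3 - <<'E'
from h import *
from plant import r
s=r.get_state();p,M=tool(s);cm=r.camera_model('wrist')
print(M.round(3));print('cam in tool',M.T@(np.array(cm['xyz'])-p));print((M.T@R.from_quat(cm['rotation']).as_matrix()).round(3),cm['camera_matrix'])
print(delta(s,[500,145,300]))
E
```

```text
[[ 0.954  0.299 -0.001]
 [ 0.299 -0.954  0.002]
 [ 0.    -0.002 -1.   ]]
cam in tool [ 71.22007423   0.78594231 -69.84341516]
[[ 0.001 -0.958 -0.286]
 [ 1.     0.001 -0.001]
 [ 0.001 -0.286  0.958]] [[313.3826148    0.         261.1149629 ]
 [  0.         313.3826148  190.56158069]
 [  0.           0.           1.        ]]
[ 520.5 -613.2    4.1]
```

>>> arm_command([
  [0.02,-0.024,0,0,-1],
  [0.04,-0.047,0,0,-1],
  [0.046,-0.054,0,0,-1],
  [0.048,-0.056,0,0,-1],
  [0.048,-0.056,0,0,-1],
  [0.048,-0.056,0,0,-1],
  [0.048,-0.056,0,0,-1],
  [0.048,-0.056,0,0,-1],
  [0.048,-0.056,0,0,-1],
  [0.048,-0.056,0,0,-1],
  [0.046,-0.056,0.02,0,-1],
  [0.033,-0.04,0.03,0,-1],
])

```text
time: 1.6
eef_pos: [463.3, 55.2, 258.0]
tcp_rot: [0.988, 0.152, 0.002, 0.0]
contact_force: [-0.3, -0.6, -0.1]
width: 85.2
grip_force: 0.0
```

>>> arm_command([
  [0,0,0,0,-1],
  [0,0,0,0,-1],
])

```text
time: 1.85
eef_pos: [461.4, 52.8, 256.9]
tcp_rot: [0.988, 0.152, -0.001, 0.0]
contact_force: [-0.0, -1.0, 0.4]
width: 85.6
grip_force: 0.0
```

```bash
cat > shot.py <<'E'
import sys
from h import *
from plant import r
import pickle
n=sys.argv[1]
s=r.get_state();cm=r.camera_model('wrist');im=r.get_image('wrist')
pickle.dump((s,cm),open(f'pics/{n}.pkl','wb'));cv2.imwrite(f'pics/{n}raw.png',im)
cv2.imwrite(f'pics/{n}.png',cv2.resize(im,(800,600),interpolation=cv2.INTER_CUBIC))
print(s['time'],s['eef_pos'],s['tcp_rot'],s['contact_force'],delta(s,[500,145,300]))
E
python3 shot.py w1
```

```text
1.85 [461.41353774  52.84778645 256.87988313] [ 9.88403942e-01  1.51845759e-01 -6.91107697e-04  1.85677304e-04] [-0.00105624 -0.98695191  0.43655623] [ 64.4 -76.3 -43.2]
```

View pics/w1.png

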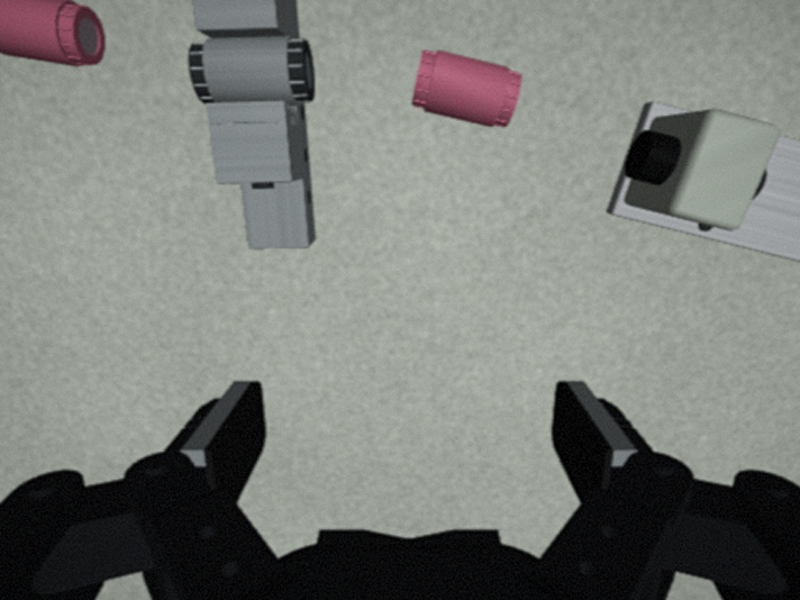

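The wrist view shows the vise on the left: cell centre near (252,70), jaw top with corners (217,183), (290,181), (209,103), (290,101). The pink cell is to the right at (468,88).

```bash
python3 - <<'E'
from h import *
import pickle
s,cm=pickle.load(open('pics/w1.pkl','rb'));k=.64
P={}
for n,u,v,z in[('jrl',217,183,60),('jrr',290,181,60),('jfl',209,103,60),('jfr',290,101,60),('celltop',252,68,60),('celLend',191,70,43),('celRend',314,70,43),('fixl',197,36,60),('fixr',292,34,60),('vrl',249,247,26),('vrr',309,246,26)]:
    P[n]=ray(cm,(u*k,v*k),z);print(n,P[n].round(1), delta(s,P[n]))
E
```

```text
jrl [483.6 165.6  60. ] [  55.2 -100.9  196.8]
jrr [496.2 128.8  60. ] [ 56.3 -62.  196.8]
jfl [521.5 177.1  60. ] [  94.9 -100.5  196.7]
jfr [534.8 138.1  60. ] [ 95.8 -59.3 196.7]
celltop [544.  159.8  60. ] [111.2 -77.2 196.7]
celLend [534.2 195.9  43. ] [ 112.7 -114.7  213.7]
celRend [553.9 133.7  43. ] [112.8 -49.4 213.7]
fixl [550.  188.5  60. ] [ 125.5 -102.9  196.7]
fixr [564.8 144.3  60. ] [126.4 -56.3 196.7]
vrl [445.3 150.8  26. ] [ 14.4 -98.3 230.8]
vrr [457.2 115.4  26. ] [ 15.1 -60.9 230.8]
```

>>> arm_command([
  [0.02,-0.02,0,0,-1],
  [0.03,-0.035,0.02,0,-1],
  [0.0237,-0.026,0.04,0,-1],
  [0,0,0.04,0,-1],
  [0,0,0.035,0,-1],
  [0,0,0.018,0,-1],
  [0,0,0.004,0,-1],
  [0,0,0,0,-1],
])

```text
time: 2.9
eef_pos: [508.9, 151.8, 101.4]
tcp_rot: [0.989, 0.151, 0.001, -0.0]
contact_force: [0.2, 0.6, -0.1]
width: 85.4
grip_force: 0.0
```

```bash
python3 shot.py w2
```

```text
2.9 [508.94969134 151.84197405 101.39449529] [ 9.88554845e-01  1.50858194e-01  1.05886971e-03 -4.68479244e-05] [ 0.1832156   0.64385547 -0.12313034] [ -10.2    3.9 -198.6]
```

View pics/w2.png

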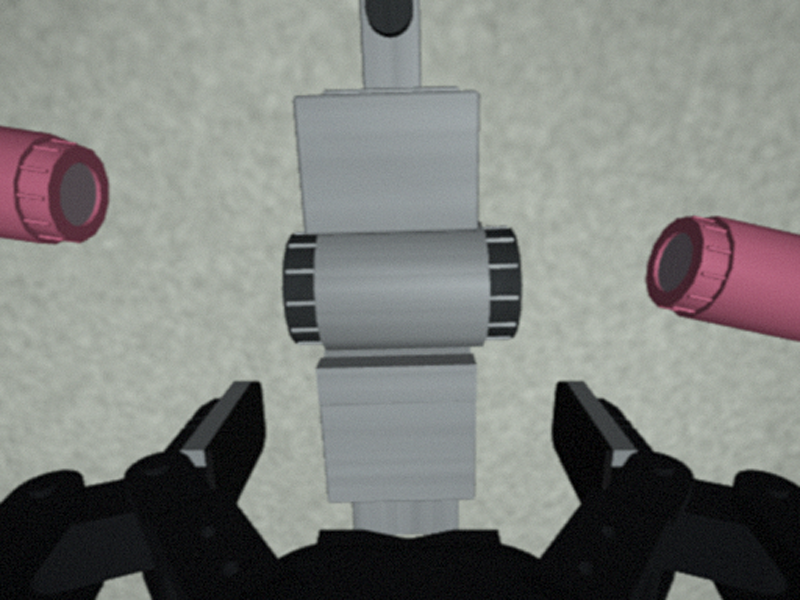

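The close view shows the jaw top with corners near (318,367), (475,360), (329,502), (474,498). The cell's ends are at x≈284 and 521 (row 287), and the fixed jaw's corners at (296,97), (479,93).

```bash
python3 - <<'E'
from h import *
import pickle
s,cm=pickle.load(open('pics/w2.pkl','rb'));k=.64
for n,u,v,z in[('jrl',329,502,60),('jrr',474,498,60),('jfl',318,367,60),('jfr',475,360,60),('fixfl',303,235,60),('fixfr',479,228,60),('fixbl',295,97,60),('fixbr',479,93,60),('barrelL',315,290,60),('barrelR',489,288,60),('ringL',284,290,55),('ringR',521,285,55),('lug',390,10,14)]:
    print(n, delta(s,ray(cm,(u*k,v*k),z)))
E
```

```text
jrl [-19.6 -20.6  41.3]
jrr [-18.3  18.6  41.4]
jfl [ 20.1 -21.5  41.4]
jfr [22.  17.2 41.4]
fixfl [ 53.  -23.3  41.5]
fixfr [54.6 16.9 41.5]
fixbl [ 82.3 -23.2  41.6]
fixbr [83.1 15.7 41.6]
barrelL [ 39.9 -21.2  41.5]
barrelR [40.4 19.8 41.5]
ringL [ 38.5 -29.9  46.5]
ringR [39.8 28.5 46.5]
lug [110.   -4.5  87.6]
```

>>> arm_command([
  [-0.001,-0.0015,0,-0.03,-1],
  [0,0,0,0,0.3],
  [0,0,0,0,1],
  [0,0,0,0,1],
  [0,0,0,0,1],
  [0,0,0,0,1],
  [0,0,0,0,1],
], grip_force=30)

```text
time: 3.82
eef_pos: [506.5, 153.6, 100.6]
tcp_rot: [0.986, 0.166, 0.0, -0.0]
contact_force: [-2.2, 1.5, 5.6]
width: 39.2
grip_force: 31.3
```

>>> arm_command([
  [-0.002,0,0,0,1],
  [-0.004,0,0,0,1],
  [-0.005,0,0,0,1],
  [-0.005,0,0,0,1],
  [-0.005,0,0,0,1],
  [-0.005,0,0,0,1],
  [-0.002,0,0,0,1],
  [0,0,0,0,1],
])

```text
time: 4.82
eef_pos: [479.8, 144.4, 100.6]
tcp_rot: [0.986, 0.166, 0.0, -0.0]
contact_force: [0.3, 5.6, 4.7]
width: 39.6
grip_force: 31.4
```

>>> arm_command([
  [-0.001,0,0,0,1],
  [-0.001,0,0,0,1],
  [-0.001,0,0,0,1],
  [-0.001,0,0,0,1],
  [0,0,0,0,1],
])

```text
time: 5.45
eef_pos: [477.5, 143.6, 100.6]
tcp_rot: [0.986, 0.166, 0.002, -0.001]
contact_force: [3.0, 6.8, 0.6]
width: 39.4
grip_force: 30.9
```

>>> arm_command([
  [-0.001,0,0,0,1],
  [-0.0005,0,0,0,1],
  [0,0,0,0,1],
])

```text
time: 5.82
eef_pos: [477.3, 143.5, 100.6]
tcp_rot: [0.986, 0.166, 0.004, -0.001]
contact_force: [6.4, 8.1, -3.1]
width: 39.5
grip_force: 30.8
```

>>> arm_command([
  [-0.001,0,0,0,1],
  [-0.001,0,0,0,1],
  [-0.001,0,0,0,1],
  [0,0,0,0,1],
])

```text
time: 6.32
eef_pos: [476.8, 143.3, 100.7]
tcp_rot: [0.986, 0.166, 0.007, -0.001]
contact_force: [12.0, 12.0, -11.5]
width: 39.6
grip_force: 32.0
```

>>> arm_command([
  [0,0,0,0,-1],
  [0,0,0,0,-1],
  [0,0,0,0,-1],
  [0,0,0,0,-1],
  [0,0,-0.03,0,-1],
  [0,0,-0.04,0,-1],
  [0.03,0,-0.01,0,-1],
  [0.038,0,0,0,-1],
  [0.004,0,0,0,-1],
  [0,0,0,0,-1],
])

```text
time: 7.58
eef_pos: [539.2, 164.7, 179.7]
tcp_rot: [0.986, 0.166, -0.001, 0.0]
contact_force: [-0.5, -0.7, 0.0]
width: 85.1
grip_force: 0.0
```

```bash
python3 shot.py w3
```

```text
7.575 [539.21837701 164.69834802 179.66339408] [ 9.86097835e-01  1.66162297e-01 -1.06497074e-03  1.26343599e-04] [-0.53538886 -0.68274862  0.01333966] [ -43.8    5.7 -120.2]
```

View pics/w3.png

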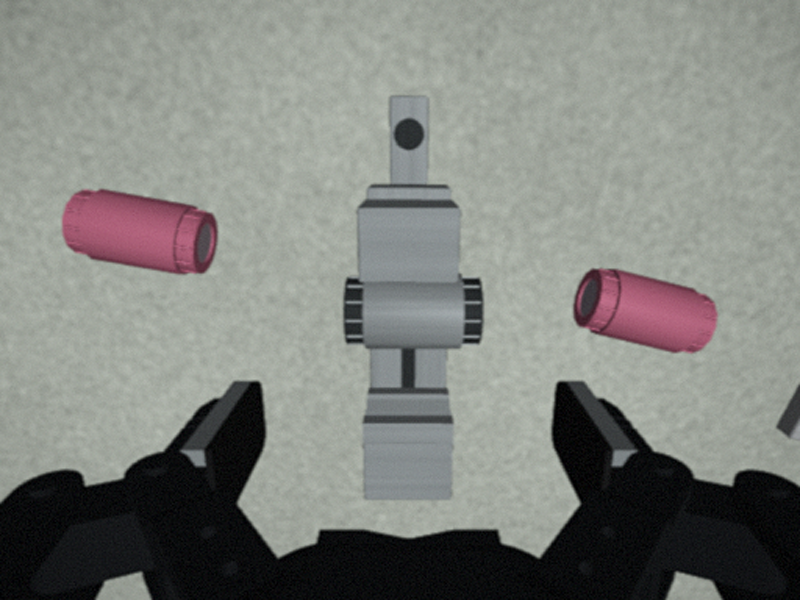

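The jaw is back and the tool is aligned with the vise. The cell runs from x≈345 to 482 at row 311, the fixed jaw's front edge is at row 281, and the jaw top spans rows 422 to 498.

```bash
python3 - <<'E'
from h import *
import pickle
s,cm=pickle.load(open('pics/w3.pkl','rb'));k=.64
for n,u,v,z in[('jr',408,498,60),('jf',408,422,60),('fixf',408,281,60),('fixb',410,207,60),('ringL',345,311,50),('ringR',482,311,50),('barL',363,314,60),('barR',464,314,60),('fixL',358,245,60),('fixR',461,245,60)]:
    print(n, delta(s,ray(cm,(u*k,v*k),z)))
c,M=tool(s)
# barrel silhouette: predict rows of barrel extreme for axis offset
for x in (35,37,39):
    pts=[proj(cm,c+M@np.array([x+17*np.cos(a),0.5,s['eef_pos'][2]-43-17*np.sin(a)])) for a in np.linspace(-1,4.2,200)]
    v=np.array(pts)[:,1]/k;print(x,v.min().round(1),v.max().round(1))
E
```

```text
jr [-81.5   0.7 119.8]
jf [-42.    0.7 119.8]
fixf [ 21.7   0.6 119.6]
fixb [ 51.    1.4 119.6]
ringL [  5.8 -26.4 129.7]
ringR [  5.8  32.3 129.6]
barL [  7.8 -17.7 119.6]
barR [  7.8  23.5 119.6]
fixL [ 36.2 -19.  119.6]
fixR [ 36.3  21.3 119.6]
35 199.8 280.6
37 194.9 276.0
39 190.0 271.5
```

>>> arm_command([
  [0.005,0.0029,0.01,0,-1],
  [0,0,0.03,0,-1],
  [0,0,0.03,0,-1],
  [0,0,0.014,0,-1],
  [0,0,0.0025,0,-1],
  [0,0,0,0,-0.3],
  [0,0,0,0,1],
  [0,0,0,0,1],
  [0,0,0,0,1],
  [0,0,0,0,1],
], grip_force=60)

```text
time: 8.88
eef_pos: [546.7, 164.1, 95.2]
tcp_rot: [0.986, 0.166, 0.001, -0.0]
contact_force: [-1.5, -0.6, 5.5]
width: 57.4
grip_force: 65.5
```

>>> arm_command([
  [0,0,-0.003,0,1],
  [0,0,-0.008,0,1],
  [0,0,-0.015,0,1],
  [0,0,-0.025,0,1],
  [0,0,-0.03,0,1],
  [0,0,-0.03,0,1],
  [0,0,-0.02,0,1],
  [0,0,-0.01,0,1],
  [0,0,0,0,1],
])

```text
time: 10.0
eef_pos: [546.0, 163.9, 235.7]
tcp_rot: [0.986, 0.166, 0.001, -0.0]
contact_force: [0.6, 0.4, -2.4]
width: 57.7
grip_force: 65.0
```

```bash
python3 - <<'E'
from h import *
from plant import r
s=r.get_state();print(s['eef_pos'],s['contact_force'],s['width'],s['ft_torque']);p,M=tool(s);print(delta(s,[575-0,-208,240]),np.arctan2(M[1,0],M[0,0]))
E
```

```text
[546.03698639 163.9456564  235.7215521 ] [ 0.56631349  0.39599003 -2.44878515] 57.67749455425082 [ 0.05102928  0.02351946 -0.02548713]
[-94.5 360.9  -4.4] 0.3338003928826517
```

>>> arm_command([
  [0,0,0,0.14,1],
  [0,0,0,0.14,1],
  [-0.003,0.015,0,0,1],
  [-0.004,0.035,0,0,1],
  [-0.004,0.05,0,0,1],
  [-0.004,0.055,0,0,1],
  [-0.004,0.055,0,0,1],
  [-0.004,0.055,0,0,1],
  [-0.004,0.05,0,0,1],
  [-0.004,0.037,0,0,1],
  [0,0.019,0,0,1],
  [0,0,0,0,1],
])

```text
time: 11.5
eef_pos: [534.2, -209.2, 234.3]
tcp_rot: [1.0, 0.026, -0.0, -0.0]
contact_force: [-0.5, 0.5, -2.5]
width: 57.1
grip_force: 64.8
```

```bash
python3 shot.py w4
```

```text
11.5 [ 534.2478762  -209.15917713  234.2799384 ] [ 9.99655261e-01  2.62506300e-02 -3.43683724e-04 -3.81614734e-04] [-0.52747653  0.53458561 -2.47952119] [ -15.7 -355.5  -65.4]
```

View pics/w4.png

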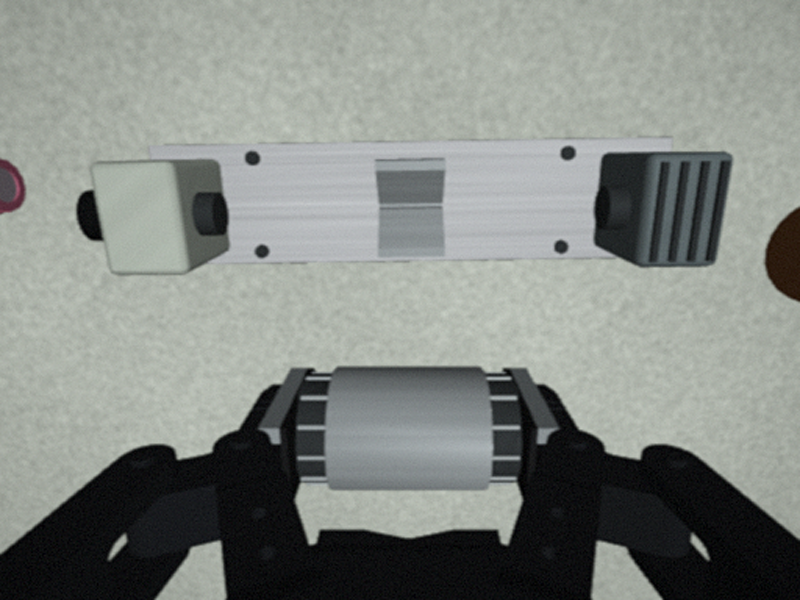

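The V-block is at x 376–445, rows 158–256, with its vertex line near row 205. The cell is held level, x 297–522 around row 430.

```bash
python3 - <<'E'
from h import *
import pickle
s,cm=pickle.load(open('pics/w4.pkl','rb'));k=.64
for n,u,v,z in[('farL',376,159,46),('farR',445,158,46),('nearL',378,256,46),('nearR',444,255,46),('vxL',378,206,26),('vxR',442,205,26),('plFL',150,146,12),('plFR',670,137,12),('plNL',240,264,12),('plNR',590,259,12),('nozL',227,212,50),('nozR',595,207,50)]:
    print(n, delta(s,ray(cm,(u*k,v*k),z)))
c,M=tool(s)
for x in(-2,0,2):
  for z in(48,52):
    pts=[proj(cm,c+M@np.array([x+17*np.cos(a),0,z-17*np.sin(a)])) for a in np.linspace(-3.1,3.1,200)]
    v=np.array(pts)[:,1]/k
    print(x,z,v.min().round(1),v.max().round(1),[proj(cm,c+M@np.array([x,y,z-17]))[0].round(1)/k for y in(-29,-21,21,29)])
im=cv2.imread('pics/w4raw.png')
cv2.imwrite('pics/c4.png',cv2.resize(im[85:185,220:310],(540,600),interpolation=cv2.INTER_CUBIC))
E
```

```text
farL [ 67.9 -15.3 188.2]
farR [ 68.4  19.7 188.2]
nearL [ 17.8 -15.1 188.3]
nearR [ 18.4  20.3 188.3]
vxL [ 42.3 -15.9 208.3]
vxR [ 42.8  20.  208.2]
plFL [  74.5 -146.2  222.3]
plFR [ 79.6 149.3 222.1]
plNL [   5.7 -101.6  222.4]
plNR [  9.1 111.6 222.2]
nozL [ 41.7 -92.2 184.3]
nozR [ 44.4  96.9 184.2]
-2 48 369.2 499.2 [np.float64(282.65625), np.float64(315.9375), np.float64(490.78125), np.float64(524.0625)]
-2 52 363.2 489.1 [np.float64(286.71875), np.float64(318.90625), np.float64(488.12499999999994), np.float64(520.46875)]
0 48 362.6 492.7 [np.float64(282.03125), np.float64(315.46875), np.float64(491.24999999999994), np.float64(524.6875)]
0 52 356.8 482.7 [np.float64(286.09375), np.float64(318.4375), np.float64(488.59375), np.float64(520.9375)]
2 48 355.9 486.2 [np.float64(281.40625), np.float64(315.0), np.float64(491.5625), np.float64(525.3125)]
2 52 350.2 476.4 [np.float64(285.46875), np.float64(318.125), np.float64(488.90624999999994), np.float64(521.5625)]
```

View pics/c4.png

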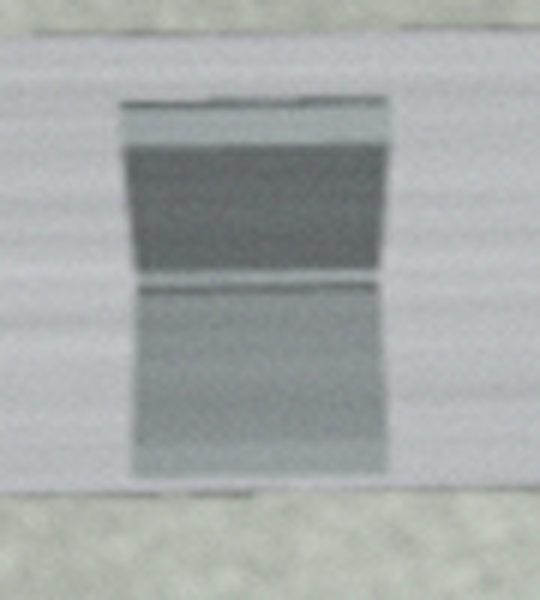

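>>> arm_command([
  [0.01,0.002,0,-0.015,1],
  [0.018,0,0,0,1],
  [0.014,0,0.01,0,1],
  [0.004,0,0.025,0,1],
  [0,0,0.03,0,1],
  [0,0,0.025,0,1],
  [0,0,0.014,0,1],
  [0,0,0.006,0,1],
  [0,0,0,0,1],
  [0,0,0,0,1],
])

```text
time: 12.8
eef_pos: [581.6, -207.6, 125.9]
tcp_rot: [0.999, 0.034, 0.001, 0.0]
contact_force: [0.1, -0.4, -2.2]
width: 57.3
grip_force: 64.9
```

```bash
python3 shot.py w5
```

```text
12.8 [ 581.58087324 -207.58836004  125.92950639] [9.99406715e-01 3.44220426e-02 1.05264114e-03 4.83504958e-04] [ 0.14437897 -0.41107042 -2.19737388] [ -56.8 -357.2 -174.6]
```

View pics/w5.png

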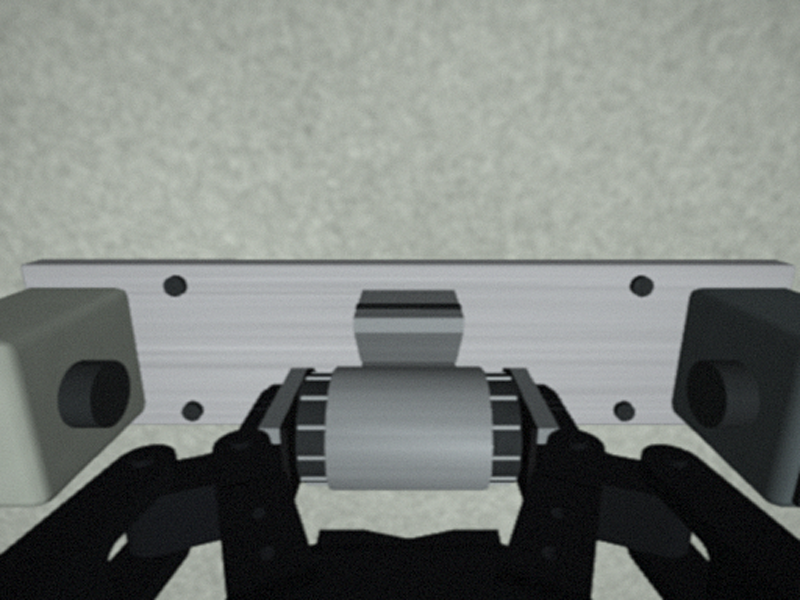

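The tool is parallel to the bench now. The V-block's far top face spans rows 319–332, x 355–463 (mid 409), and the cell's mid is also about 410, so they agree along the V.

```bash
python3 - <<'E'
from h import *
import pickle
s,cm=pickle.load(open('pics/w5.pkl','rb'));k=.64
for n,u,v,z in[('outL',355,319,46),('outR',463,319,46),('inL',356,332,46),('inR',463,332,46),('plF',410,262,12),('nozL',130,393,50),('nozR',688,393,50)]:
    print(n, delta(s,ray(cm,(u*k,v*k),z)))
s4,c4=pickle.load(open('pics/w4.pkl','rb'))
p,M=tool(s4)
for n,u,v in[('far',254,101),('inFar',254,145),('inNear',258,443),('near',258,475)]:
    q=ray(c4,(220+u/6,85+v/6),46);print('w4',n,delta(s,q))
# fit cell x,z in tool to silhouette rows 367,489
from scipy.optimize import fsolve
c,M=tool(s)
def f(q):
    v=np.array([proj(cm,c+M@np.array([q[0]+17*np.cos(a),0,q[1]-17*np.sin(a)]))[1] for a in np.linspace(-3.1,3.1,400)])/k
    return [v.min()-367,v.max()-489]
print(fsolve(f,[-3,53],epsfcn=1e-4))
E
```

```text
outL [ 19.6 -16.1  80. ]
outR [19.6 18.8 80. ]
inL [ 15.1 -15.9  79.9]
inR [15.1 18.9 80. ]
plF [ 30.9   1.7 114. ]
nozL [ -4.9 -90.6  75.8]
nozR [-4.8 93.4 76. ]
w4 far [20.2  1.1 80. ]
w4 inFar [14.6  1.  80. ]
w4 inNear [-25.5   1.   79.9]
w4 near [-30.1   0.9  79.9]
[-4.93188539 55.73256104]
```

>>> arm_command([
  [-0.001,0,0.004,0,1],
  [0,0,0.006,0,1],
  [0,0,0.005,0,1],
  [0,0,0.003,0,1],
  [0,0,0.001,0,1],
  [0,0,0.001,0,1],
  [0,0,0,0,1],
])

```text
time: 13.72
eef_pos: [579.8, -207.3, 104.8]
tcp_rot: [0.999, 0.034, 0.0, 0.0]
contact_force: [-0.1, 1.0, -1.8]
width: 56.9
grip_force: 64.9
```

>>> arm_command([
  [0,0,0.001,0,1],
  [0,0,0.0005,0,1],
  [0,0,0.0005,0,1],
  [0,0,0,0,1],
])

```text
time: 14.22
eef_pos: [579.7, -207.3, 102.7]
tcp_rot: [0.999, 0.034, -0.0, -0.0]
contact_force: [-0.2, -0.1, -2.7]
width: 57.3
grip_force: 64.9
```

>>> arm_command([
  [0,0,0.0005,0,1],
  [0,0,0.0005,0,1],
  [0,0,0,0,1],
])

```text
time: 14.6
eef_pos: [579.8, -207.4, 102.3]
tcp_rot: [0.999, 0.034, -0.0, 0.0]
contact_force: [-2.4, 0.4, 3.5]
width: 56.6
grip_force: 65.3
```

>>> arm_command([
  [-0.0005,0,0,0,1],
  [0,0,0.0005,0,1],
  [0,0,0,0,1],
])

```text
time: 14.98
eef_pos: [579.7, -207.3, 102.2]
tcp_rot: [0.999, 0.034, 0.0, 0.0]
contact_force: [-2.0, 1.5, 5.3]
width: 57.1
grip_force: 65.8
```

>>> arm_command([
  [-0.0005,0,0.0005,0,1],
  [0,0,0,0,1],
  [0,0,0,0,1],
])

```text
time: 15.35
eef_pos: [579.7, -207.4, 102.2]
tcp_rot: [0.999, 0.034, 0.001, 0.0]
contact_force: [-1.6, 1.7, 7.2]
width: 57.4
grip_force: 66.0
```

>>> arm_command([
  [0,0,0.0005,0,1],
  [0,0,0.0005,0,1],
  [0,0,0.0005,0,1],
  [0,0,0.0005,0,1],
  [0,0,0,0,1],
  [0,0,0,0,1],
], grip_force=80)

```text
time: 16.1
eef_pos: [579.8, -207.4, 102.2]
tcp_rot: [0.999, 0.034, 0.001, -0.0]
contact_force: [-4.4, 3.6, 16.7]
width: 56.7
grip_force: 84.7
```

>>> arm_command([
  [-0.0005,-0.0005,0,0,1],
  [-0.0005,0,0.0005,0,1],
  [0,0,0,0,1],
  [0,0,0,0,1],
])

```text
time: 16.6
eef_pos: [579.6, -207.3, 102.2]
tcp_rot: [0.999, 0.034, 0.002, 0.0]
contact_force: [-3.3, 3.9, 17.2]
width: 57.0
grip_force: 84.7
```

```bash
python3 shot.py w6; python3 -c "
from plant import r
s=r.get_state();print(s['ft_torque'],s['joint_torque'])"
```

```text
16.6 [ 579.60556754 -207.32277842  102.21413318] [9.99409826e-01 3.43039659e-02 1.73281026e-03 4.84777608e-04] [-3.31849574  3.87736861 17.24370174] [ -54.6 -356.7 -198.4]
[ 0.53881295  0.66452765 -0.04080685] [-1.13147188e+00 -3.52681553e+01 -1.83050251e+01 -3.27058006e-01
 -1.60723943e+00 -1.53426547e-03]
```

View pics/w6.png

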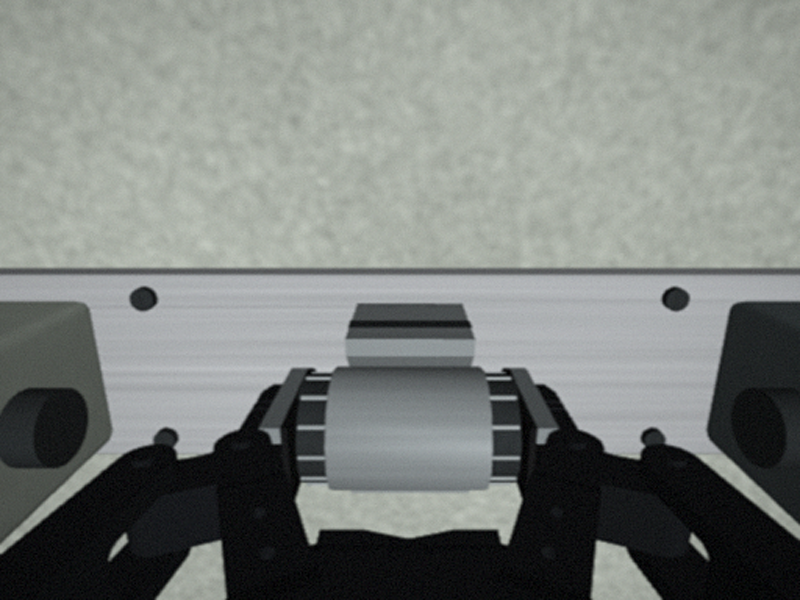

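The cell sits in the V: V-block mid 410.5, cell mid 410. The tool stands 7.0 mm above its height at the grasp in the vise, exactly the seat's height difference. I'll press a little more and check that it holds steady.

>>> arm_command([
  [-0.0005,0,0.0005,0,1],
  [0,0,0.0005,0,1],
  [0,0,0,0,1],
  [0,0,0,0,1],
  [0,0,0,0,1],
  [0,0,0,0,1],
])

```text
time: 17.4
eef_pos: [579.5, -207.3, 102.2]
tcp_rot: [0.999, 0.034, 0.002, 0.0]
contact_force: [-5.4, 4.4, 22.4]
width: 57.1
grip_force: 85.2
```

```bash
python3 -c "
from plant import r
print(r.close_job())"
```

```text
the job is handed in; nothing more can be done
None
```

The vise jaw is fully back against its stop, and the cell is seated in the middle of the V, still gripped and pressed down with about 22 N; the job was handed in at 17.4 s, and it returned no verdict.

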